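# Zero the lamp mount's click dial, back it off three clicks and lock it

## Task

Set the lamp mount's height: turn the round knurled dial clockwise (seen from above) until it comes up against its internal stop, without forcing it, then turn it back exactly three clicks and let it go. Then lock the setting by pushing the ball-ended lock lever on the same plate all the way over to its other side. Leave the lamp on the mount and everything lying around it alone.

Things in the scene. Friction and masses are not known exactly. Their poses are not given: they have to be found in the camera images.
- mount: Lamp mount fixed to the table: aluminium plate, x -70 to 130, y -145 to 145, 12 mm thick; black housing 86 x 86 mm, top at 60 mm, centred at x 0, y 65; lock lever block at x -5, y -80; glass lamp lying along y in a cradle at x 100, top at 70 mm. Origin on the table, midway in y; x points to the lamp side, y from the lever to the dial, z up.
- dial_grip (a point): The point to grip the dial: on its vertical axis, 28 mm above the housing top (88 mm above the table). The dial is a round knurled steel knob, 38 mm in diameter, from 4 to 46 mm above the housing top, over a flat skirt 56 mm in diameter and 4 mm thick; a dark bar on its top and a white mark on its skirt are its pointer. This point turns with the dial; the pointer is on its -x side.
- dial (a joint): Dial angle in the mount (rad), anticlockwise from above positive; at 0 the pointer is on the mount's -x side. 15 clicks a turn, 0.419 rad apart, each about 0.1 N m to pass; let go, it settles into the nearest click. The knob sits askew on its spindle: the hard clockwise stop is met somewhere from -0.19 to 0.11, and the clicks shift with it: first rest 0.04 anticlockwise of the stop, third click 3 x 0.419 beyond.
- stopper: The stop peg inside the housing, unseen and out of reach; it takes the push of the dial's stop pin 24 mm from the dial's axis, so 10 N on it is 0.24 N m on the dial. It is easily bent: 0.2 to 0.35 N m is a firm enough bearing, 0.5 N m is forcing it. Origin on the dial's axis, 24 mm above the table, its axes along the mount's.
- lock (a joint): Angle of the lock lever in rad: 0 leaning towards the mount's -x side (open, as it starts, up to 0.1), 1.0 leaning towards the +x side (locked). It swings about an axis along the mount's y, 34 mm above the table, needs about 0.06 N m and stays where it is left.
- lock_tip (a point): Centre of the black ball, 26 mm in diameter, at the end of the lock lever, 70 mm from the lever's axis.
- mount_lamp: The lamp in the mount's cradle, fragile: clear glass tube 38 mm in diameter with a black base, 165 mm long overall along y. Origin under its middle. Not to be touched.
- spare_lamp: Spare lamp like the one on the mount, 165 mm long, 40 mm thick, lying loose on the table beyond the dial's side (+y) of the plate; its base is on its own -y side, origin under its middle. Leave alone.
- spare_lamp_b: Second such spare lamp, lying loose beyond the lever's side (-y) of the plate. Leave alone.
- screwdriver: Loose screwdriver lying in front (-x) of the plate, black handle, steel blade. Leave alone.
- screw_jar: Small closed screw jar, 44 mm in diameter, 50 mm high. Stands behind the mounted lamp; origin under its middle. Leave alone.
- lens_ring: Dark steel lens ring, 48 mm in diameter, 12 mm high. Stands behind the mounted lamp; origin under its middle. Leave alone.
- gauge_block: Steel block 30 x 50 x 20 mm, in front (-x) of the plate on the dial's side; origin under its middle. Leave alone.

How it is judged:
By the outcome, as a careful person would: the job done as asked, in the order asked, and still so for the second after the job is handed in, with the robot touching nothing.
It also fails if it takes over 72 s, if anything falls off the work surface, if the arm or the gripper's body presses on something with over 40 N, if the wrist force passes 120 N, or if a joint passes its speed limit or range.

## Robot

A 7-joint arm with a two-finger parallel gripper is mounted at the origin on the work surface. World frame = base frame: x ahead of the robot, y to its left, z up, the work surface at z = 0. Lengths are in mm, angles in rad, forces in N, time in s.
With the tool pointing down it reaches from about 400 to 900 mm from the base axis. Payload 5.5 kg.
Tool frame: the origin (TCP) lies on the centre line of the jaws, within the pads' length; the fingertips stand 22 mm ahead of it and the grasp point (between the pads) lies 3 mm ahead of it (robot.tcp_to_tips is the distance from the TCP to the fingertips, in mm); z points along the fingers, y is the direction in which the jaws open and shut (so a half turn about z gives the same grasp; the last joint's range is limited). The gripper opens to 92 mm and grips with 3 to 60 N. Pads are 19 mm wide; open, the fingers measure 130 mm over their backs; the gripper's body (75 mm by 190 mm) begins 47 mm behind the grasp point.
Start: joints at [1.395, 0.501, -0.427, 1.55, 0.221, 1.138, -0.21], TCP at [276.186, -588.405, 248.729] pointing down, gripper open.
Joint ranges: [-2.88, 2.88], [-0.31, 2.03], [-1.54, 1.56], [0.2, 2.42], [-1.41, 4.55], [0.19, 2.02], [-2.57, 2.57]. Speed limits (rad/s): [2.57, 2.57, 3.14, 3.14, 3.14, 3.14, 3.14].

## Interface

Orientations are given as a unit quaternion [w, x, y, z].
In Python, from plant import robot gives the robot as it stands.
- The arm moves only by the tool arm_command, never from a script. Its argument "plan" is a list that holds one entry, the list of rows, each a list of 7 numbers: the shift along the tool's x, y, z in mm, then the turn, a rotation vector about the tool's x, y, z in rad, then the finger opening in mm, from 0 to 91.8. In form: [[[tx, ty, tz, rx, ry, rz, hand], ...]]. A call has 1 to 20 rows; each row shifts and turns the commanded pose from where the row before left it, along the tool's axes as they then stand; what a row does not reach is not made up. A row lasts 1/10 s, in which the tool goes at most 50 mm and 8.59 degrees, less where a joint would pass 70% of its speed; a pose out of reach is approached as far as the arm can. A call with a gripper value outside its range is refused whole. The fingers move at their own pace and stop on an object; "force" is the grip in N (left out, the last holds). Time passes only in rows, so rows that do not move let the fingers close. It gives the time, the measured TCP pose, the force and the opening at its end, in the units of the state.
- robot.get_obs(): the state, without advancing time (a new reading comes with each control period).
- robot.capture(name): name is "scene" or "top" or "wrist"; returns the picture (480x640x3 uint8, red, green, blue); there is no depth.
- robot.calibration(name): a dict with "K" (3x3 intrinsics, pixels), "k1" (the pictures are not rectified: a ray, as slopes to the right and down, at radius r is drawn at 1 + k1 r^2 times it, then the intrinsics apply), "view" (4x4, takes a point from world to camera coordinates). Camera axes: x right, y up, looking along -z (the intrinsics and any distortion apply to the point x, -y, -z); pixel columns grow to the right and rows downward; lengths in mm; the calibration is good to about 2 mm. A picture is of the moment at which its call begins: read the wrist's pose just before it. calibration takes no time and is no camera call; for the wrist camera it gives the pose at the moment of the call.
- robot.job_done(): hands the job in, once; it reports no verdict.
The state is a dict: "time": time; "joint_positions": joint angles; "qd": joint speeds; "joint_efforts": joint torques, N m; "tcp_pos": TCP position; "orientation": TCP orientation; "force": force on the tool from outside, world axes, zero at the start; "ft_torque": the same for the moment, N m; "gripper_width": finger opening in mm.
Only numpy, scipy, OpenCV 4.12 (cv2) and the standard library are available. Lean on these libraries where they do the work, as an engineer would, in place of code of your own. Each camera call takes 0.05 s, during which the arm holds its last target. There are 200 camera calls.

## Working session

There is one attempt and no reset: what is moved stays moved. The work goes in short steps, Python scripts to look and compute and a tool call to move; the robot and the scene stay as the last step left them, time stands still between calls to the robot, and variables do not carry over. Pictures are saved under pics/ and viewed, about 8 in all and at most 12, crops included, and the job is handed in when it is done.

Besides the shell and the picture viewer there is one more tool, called after "Emit:" as a command line: name --argument value ..., lists and objects as JSON in quotes. arm_command: Moves the arm, as the interface text tells. Its arguments: {"type":"object","properties":{"plan":{"type":"array","items":{"type":"array","items":{"type":"array","items":{"type":"number"}}}},"force":{"type":"number"}},"required":["plan"]}

```bash
mkdir -p pics; ls
python3 - <<'E'
from plant import robot
import cv2
o=robot.get_obs();print(o)
for n in("scene","top"):
    cv2.imwrite(f"pics/{n}0.png",robot.capture(n)[:,:,::-1]);print(n,robot.calibration(n))
E
```

```text
pics
{'time': 0.0, 'joint_positions': array([ 1.3952154 ,  0.50186796, -0.42679565,  1.55146149,  0.22078888,
        1.13828458, -0.21027581]), 'qd': array([-1.38982361e-03,  1.66221598e-03,  8.28791869e-04,  8.60442624e-04,
       -1.15880889e-03, -8.69266742e-05, -6.25819914e-04]), 'joint_efforts': array([ 5.26043277e-04, -5.66586363e+01, -5.81539884e+00, -2.79107952e+01,
       -6.84524328e-02,  3.07342177e-02,  2.26998282e-04]), 'tcp_pos': array([ 275.82756221, -587.84060031,  247.66130654]), 'orientation': array([-9.67843190e-04,  9.76021048e-01,  2.17673947e-01, -1.72180378e-04]), 'force': array([ 0.07822089, -0.63351818, -0.35256512]), 'ft_torque': array([-0.0575874 , -0.02423192,  0.00079855]), 'gripper_width': 91.87238243618535}
scene {'K': array([[561.72665869,   0.        , 303.16942613],
       [  0.        , 561.72665869, 237.24192265],
       [  0.        ,   0.        ,   1.        ]]), 'k1': -0.006709623859079807, 'view': array([[ 2.09677623e-01,  9.77622804e-01,  1.69984238e-02,
        -1.71410048e+02],
       [-5.59318645e-01,  1.05665148e-01,  8.22190690e-01,
         2.41022910e+02],
       [ 8.01996227e-01, -1.81902525e-01,  5.68958279e-01,
        -1.50304400e+03],
       [ 0.00000000e+00,  0.00000000e+00,  0.00000000e+00,
         1.00000000e+00]])}
top {'K': array([[586.92814298,   0.        , 326.38770671],
       [  0.        , 586.92814298, 235.94070394],
       [  0.        ,   0.        ,   1.        ]]), 'k1': -0.11634171307989394, 'view': array([[ 2.40863587e-02, -9.99664732e-01, -9.50113202e-03,
         4.17572524e+01],
       [ 9.90130889e-01,  2.25419999e-02,  1.38320935e-01,
        -5.53727400e+02],
       [-1.38060385e-01, -1.27390119e-02,  9.90341884e-01,
        -9.86964207e+02],
       [ 0.00000000e+00,  0.00000000e+00,  0.00000000e+00,
         1.00000000e+00]])}
```

View pics/scene0.png

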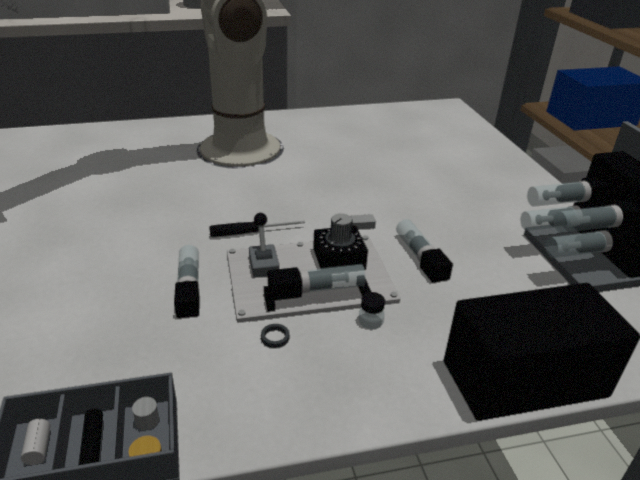

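View pics/top0.png

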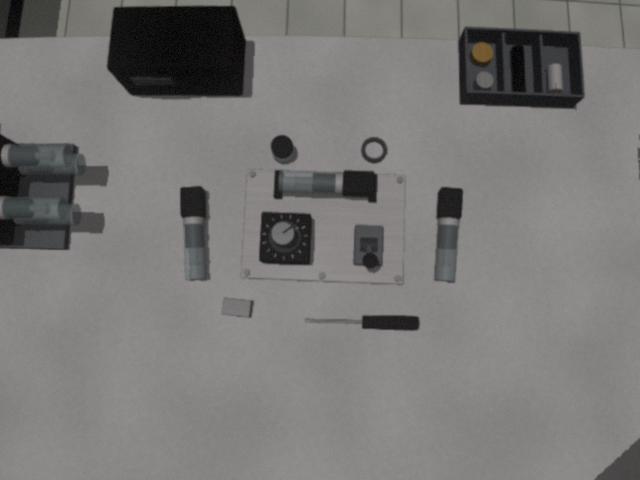

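The scene view shows the mount with the dial on its housing at (341,240) and the lever ball at (260,219). In the top view the plate corners are near (247,169), (406,173), (403,284) and (241,279). The dial is at about (284,233), the ball at (371,260), and the dial pointer is up and to the right.

```bash
cat > h.py <<'E'
import numpy as np, cv2
from plant import robot
def unproj(cal,uv,z):
    K,k1,V=cal["K"],cal["k1"],cal["view"]
    d=(np.array(uv,float)-K[:2,2])/[K[0,0],K[1,1]]
    s=d.copy()
    for _ in range(20): s=d/(1+k1*(s@s))
    R,t=V[:3,:3],V[:3,3]; c=-R.T@t; r=R.T@np.array([s[0],-s[1],-1])
    return c+r*(z-c[2])/r[2]
def proj(cal,p):
    K,k1,V=cal["K"],cal["k1"],cal["view"]
    q=V[:3,:3]@np.array(p,float)+V[:3,3]; s=np.array([q[0],-q[1]])/-q[2]
    s=s*(1+k1*(s@s)); return K[:2,:2]@s+K[:2,2]
E
python3 - <<'E'
from h import *
im=cv2.imread("pics/top0.png")[155:295,230:420]
cv2.imwrite("pics/topc.png",cv2.resize(im,None,fx=4,fy=4,interpolation=cv2.INTER_CUBIC))
E
```

```text
(no output)
```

View pics/topc.png

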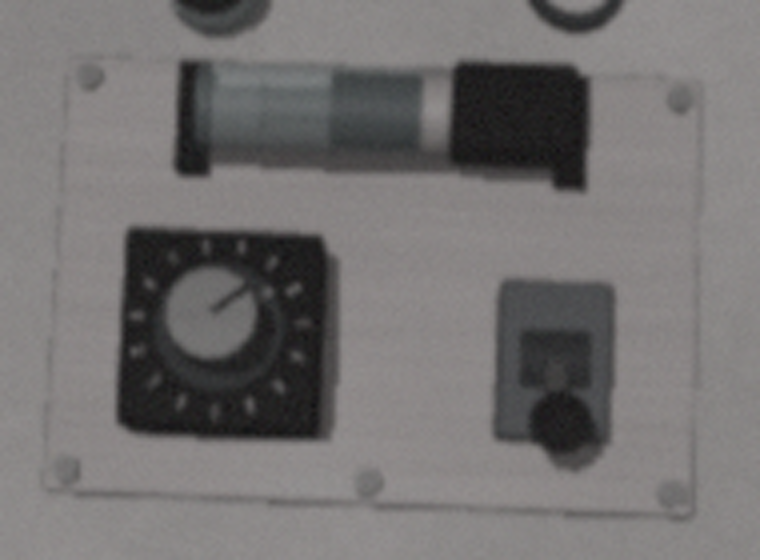

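The crop shows the plate corners at (70,57), (703,80), (692,517) and (44,490). The dial top is centred at (211,312) with its pointer towards (250,285), and the ball is at about (562,420).

Run:
```python
from h import *
c=robot.calibration("top"); f=lambda u,v:(u/4+230-.4,v/4+155-.4)
px=[(70,57),(703,80),(692,517),(44,490)]
W=np.array([unproj(c,f(*p),12)[:2] for p in px]); M=np.array([(130,145),(130,-145),(-70,-145),(-70,145)],float)
mw,mm=W.mean(0),M.mean(0);H=(M-mm).T@(W-mw)
a=np.arctan2(H[0,1]-H[1,0],H[0,0]+H[1,1]);R=np.array([[np.cos(a),-np.sin(a)],[np.sin(a),np.cos(a)]])
t=mw-R@mm;print("yaw",a,"org",t,"res",(W-(M@R.T+t)).round(1).tolist())
print("dial pred",R@[0,65]+t,"seen",unproj(c,f(211,312),106)[:2])
print("ball seen z95",unproj(c,f(562,420),95)[:2],"pred",R@[-5-70*np.sin(.5),-80]+t)
d=unproj(c,f(250,285),106)[:2]-unproj(c,f(213,312),106)[:2]; d=R.T@d; print("pointer",np.arctan2(d[1],d[0])-np.pi)
s=robot.calibration("scene"); p=R@[0,65]+t
print("scene dial proj",proj(s,[*p,106]),"wrist cal",robot.calibration("wrist")["view"].round(3).tolist())
```

```text
yaw -0.017017352716294627 org [545.45941132  60.76346375] res [[-0.8, -0.3], [-0.4, 0.2], [0.5, 0.7], [0.8, -0.7]]
dial pred [546.56548586 125.7540523 ] seen [547.08757153 125.98108467]
ball seen z95 [507.17579578 -18.69135784] pred [505.54388424 -18.56879908]
pointer -4.034049002145746
scene dial proj [340.31571202 217.68919714] wrist cal [[0.425, -0.905, -0.002, -648.438], [0.862, 0.406, -0.304, 38.115], [0.276, 0.128, 0.953, -392.079], [0.0, 0.0, 0.0, 1.0]]
```

Emit:
arm_command --plan '[[[27, -26, 0, 0, 0, 0, 91], [27, -26, 0, 0, 0, 0, 91], [27, -26, 0, 0, 0, 0, 91], [27, -26, 0, 0, 0, 0, 91], [27, -26, 0, 0, 0, 0, 91], [27, -26, 0, 0, 0, 0, 91], [27, -26, 0, 0, 0, 0, 91], [27, -26, 0, 0, 0, 0, 91], [27, -26, 0, 0, 0, 0, 91], [27, -26, 0, 0, 0, 0, 91], [27, -26, 0, 0, 0, 0, 91], [27, -26, 0, 0, 0, 0, 91], [27, -26, 0, 0, 0, 0, 91], [27, -26, 0, 0, 0, 0, 91], [27, -26, 0, 0, 0, 0, 91], [27, -26, 0, 0, 0, 0, 91], [27, -26, 0, 0, 0, 0, 91], [27, -26, 0, 0, 0, 0, 91], [27, -26, 0, 0, 0, 0, 91], [27, -26, 0, 0, 0, 0, 91]]]'

```text
time: 2.1
tcp_pos: [544.2, 112.9, 248.4]
orientation: [0.0, 0.976, 0.217, -0.0]
force: [0.4, -1.2, -0.5]
gripper_width: 91.1
```

```bash
cat > st.py <<'E'
from h import *
np.set_printoptions(precision=3,suppress=True)
o=robot.get_obs()
w,x,y,z=o["orientation"]
yaw=np.arctan2(2*(x*y+w*z),1-2*(y*y+z*z))
tilt=np.array([2*(x*z+w*y),2*(y*z-w*x)])
print("t",o["time"],"tcp",o["tcp_pos"],"yaw",round(yaw,3),"tilt",tilt,"j",o["joint_positions"],"F",o["force"],"T",o["ft_torque"],"j7e",o["joint_efforts"][6],"w",o["gripper_width"])
dx=np.array([546.8,125.9])-o["tcp_pos"][:2]; c,s=np.cos(yaw),np.sin(yaw)
print("to dial: tx,ty",dx@[c,s],dx@[s,-c],"tz to 91:",o["tcp_pos"][2]-91)
E
python3 st.py
```

```text
t 2.1 tcp [544.243 112.941 248.367] yaw 0.438 tilt [-0.001 -0.   ] j [ 0.365  0.401 -0.779  1.782  0.315  1.088 -1.655] F [ 0.366 -1.157 -0.518] T [-0.03  -0.053 -0.023] j7e 0.9356016106903553 w 91.06450238228612
to dial: tx,ty 7.816158632734386 -10.648157905518215 tz to 91: 157.36717766603294
```

Emit:
arm_command --plan '[[[4, -5, 10, 0, 0, 0, 91], [4, -5.6, 10, 0, 0, 0, 91], [0, 0, 10, 0, 0, 0.1, 91], [0, 0, 5, 0, 0, 0.1, 91], [0, 0, 0, 0, 0, 0, 91], [0, 0, 0, 0, 0, 0, 91]]]'

```text
time: 2.7
tcp_pos: [546.5, 123.6, 213.2]
orientation: [0.0, 0.993, 0.12, -0.001]
force: [-0.0, 0.5, -0.5]
gripper_width: 91.1
```

```bash
python3 st.py
python3 - <<'E'
from h import *
np.set_printoptions(precision=1,suppress=True)
c=robot.calibration("wrist");im=robot.capture("wrist")[:,:,::-1].copy()
print(proj(c,[546.8,125.9,106]))
cv2.imwrite("pics/w1.png",im)
E
```

```text
t 2.7 tcp [546.47  123.561 213.25 ] yaw 0.24 tilt [-0.001 -0.001] j [ 0.293  0.438 -0.716  1.807  0.333  1.022 -1.884] F [-0.022  0.515 -0.548] T [-0.003 -0.031 -0.008] j7e -0.11677708011120558 w 91.05597672119829
to dial: tx,ty 0.8763084555115489 -2.1933559376332554 tz to 91: 122.24980634677075
[322.2 237.8]
```

View pics/w1.png

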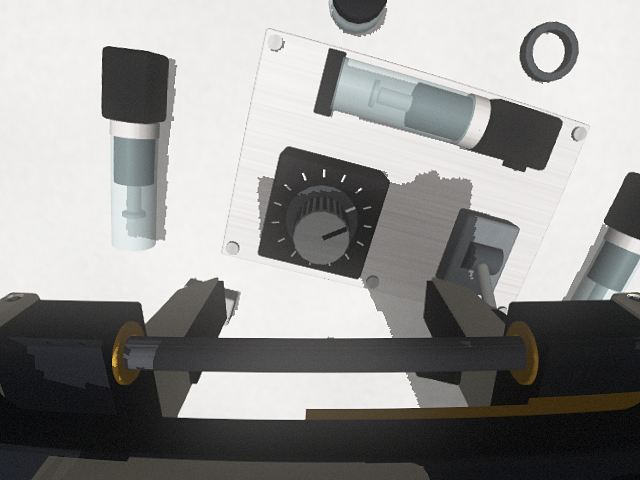

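The dial top shows at about (322,239), against a predicted (322,238), so the position is confirmed.

Emit:
arm_command --plan '[[[0.9, -2.2, 3, 0, 0, -0.149, 91], [0, 0, 3, 0, 0, -0.149, 91], [0, 0, 3, 0, 0, -0.149, 91], [0, 0, 3, 0, 0, -0.149, 91], [0, 0, 3, 0, 0, -0.149, 91], [0, 0, 3, 0, 0, -0.149, 91], [0, 0, 3, 0, 0, -0.149, 91], [0, 0, 3, 0, 0, -0.149, 91], [0, 0, 3, 0, 0, -0.149, 91], [0, 0, 3, 0, 0, -0.149, 91], [0, 0, 3, 0, 0, -0.149, 91], [0, 0, 3, 0, 0, -0.149, 91], [0, 0, 3, 0, 0, -0.149, 91], [0, 0, 3, 0, 0, -0.149, 91], [0, 0, 3, 0, 0, -0.149, 91], [0, 0, 3, 0, 0, -0.149, 91], [0, 0, 3, 0, 0, -0.149, 91], [0, 0, 3, 0, 0, -0.149, 91], [0, 0, 0, 0, 0, -0.149, 91], [0, 0, 0, 0, 0, 0, 91]]]'

```text
time: 4.75
tcp_pos: [547.4, 126.4, 159.6]
orientation: [-0.0, 0.035, 0.999, 0.0]
force: [0.4, 0.4, 0.7]
gripper_width: 90.7
```

```bash
python3 st.py
```

```text
t 4.75 tcp [547.44  126.381 159.632] yaw 3.071 tilt [-0.     0.001] j [ 0.604  0.815 -1.267  1.838  0.854  1.169  0.541] F [0.405 0.375 0.686] T [ 0.118 -0.115  0.013] j7e 1.3975631073117256 w 90.70827232255088
to dial: tx,ty 0.6041419621017098 -0.5243019707518533 tz to 91: 68.63229410865702
```

Emit:
arm_command --plan '[[[0.6, -0.5, 15, 0, 0, 0, 91], [0, 0, 18, 0, 0, 0, 91], [0, 0, 18, 0, 0, 0, 91], [0, 0, 12, 0, 0, 0, 91], [0, 0, 5, 0, 0, 0, 91], [0, 0, 0, 0, 0, 0, 91], [0, 0, 0, 0, 0, 0, 91], [0, 0, 0, 0, 0, 0, 91]]]'

```text
time: 5.55
tcp_pos: [547.0, 127.0, 92.4]
orientation: [0.001, 0.036, 0.999, 0.0]
force: [-0.3, 0.1, -0.0]
gripper_width: 90.8
```

```bash
python3 st.py
```

```text
t 5.55 tcp [547.023 126.997  92.424] yaw 3.07 tilt [0.001 0.   ] j [ 0.553  0.887 -1.175  1.876  0.95   1.075  0.479] F [-0.274  0.069 -0.022] T [ 0.134 -0.117  0.073] j7e -0.0013645652143168263 w 90.82724161743263
to dial: tx,ty 0.1440854540970663 -1.1105299654349876 tz to 91: 1.4242819630881485
```

Emit:
arm_command --plan '[[[0, -1, 1, 0, 0, 0, 60], [0, 0, 0, 0, 0, 0, 45], [0, 0, 0, 0, 0, 0, 36], [0, 0, 0, 0, 0, 0, 34], [0, 0, 0, 0, 0, 0, 30], [0, 0, 0, 0, 0, 0, 30], [0, 0, 0, 0, 0, 0, 30], [0, 0, 0, 0, 0, 0, 30], [0, 0, 0, 0, 0, 0, 30], [0, 0, 0, 0, 0, 0, 30]]]' --force 20

```text
time: 6.55
tcp_pos: [546.5, 126.0, 90.8]
orientation: [0.0, 0.036, 0.999, 0.0]
force: [0.6, 1.5, -0.6]
gripper_width: 38.1
```

```bash
python3 st.py
```

```text
t 6.55 tcp [546.48  125.985  90.768] yaw 3.07 tilt [0.    0.001] j [ 0.554  0.888 -1.173  1.878  0.951  1.073  0.48 ] F [ 0.56   1.523 -0.582] T [ 0.349 -0.214  0.018] j7e -0.00276654667686671 w 38.08338657532358
to dial: tx,ty -0.3257165342110652 -0.06233739727752441 tz to 91: -0.23155975606530887
```

Emit:
arm_command --plan '[[[0, 0, 0, 0, 0, 0.1, 30], [0, 0, 0, 0, 0, 0.1, 30], [0, 0, 0, 0, 0, 0.1, 30], [0, 0, 0, 0, 0, 0.1, 30], [0, 0, 0, 0, 0, 0.1, 30], [0, 0, 0, 0, 0, 0.1, 30], [0, 0, 0, 0, 0, 0.1, 30], [0, 0, 0, 0, 0, 0.1, 30], [0, 0, 0, 0, 0, 0.1, 30], [0, 0, 0, 0, 0, 0.1, 30], [0, 0, 0, 0, 0, 0.1, 30], [0, 0, 0, 0, 0, 0.1, 30], [0, 0, 0, 0, 0, 0.1, 30], [0, 0, 0, 0, 0, 0.1, 30], [0, 0, 0, 0, 0, 0.1, 30], [0, 0, 0, 0, 0, 0.1, 30], [0, 0, 0, 0, 0, 0.1, 30], [0, 0, 0, 0, 0, 0, 30], [0, 0, 0, 0, 0, 0, 30]]]'

```text
time: 8.45
tcp_pos: [546.0, 125.6, 90.7]
orientation: [0.0, 0.774, 0.634, -0.001]
force: [-2.1, -0.6, 2.2]
gripper_width: 37.7
```

```bash
python3 st.py
python3 - <<'E'
from h import *
for n in("top","scene"): cv2.imwrite(f"pics/{n}1.png",robot.capture(n)[:,:,::-1])
for _ in range(4):
  robot.capture("top");o=robot.get_obs();print(o["force"].round(2),o["ft_torque"].round(3))
E
```

```text
t 8.45 tcp [545.961 125.599  90.721] yaw 1.373 tilt [-0.001 -0.001] j [ 0.368  0.687 -0.85   1.884  0.666  0.882 -1.015] F [-2.089 -0.646  2.224] T [-0.035  0.394  0.004] j7e -0.13912003487348557 w 37.66500075502426
to dial: tx,ty 0.4605744297937613 0.7637092457375273 tz to 91: -0.2794794740630664
[-2.82 -0.46  3.57] [-0.068  0.633  0.073]
[-3.64 -0.6   3.84] [-0.053  0.597  0.047]
[-4.    0.41  4.04] [-0.021  0.718  0.075]
[-3.14  0.09  3.95] [-0.056  0.711  0.067]
```

Emit:
arm_command --plan '[[[0.3, 0.5, 0, 0, 0, 0.05, 30], [0, 0, 0, 0, 0, 0.05, 30], [0, 0, 0, 0, 0, 0.05, 30], [0, 0, 0, 0, 0, 0.05, 30], [0, 0, 0, 0, 0, 0.05, 30], [0, 0, 0, 0, 0, 0.05, 30], [0, 0, 0, 0, 0, 0, 30]]]' --force 14

```text
time: 9.45
tcp_pos: [546.0, 125.7, 90.7]
orientation: [-0.0, 0.861, 0.509, -0.001]
force: [-6.5, -1.0, 5.0]
gripper_width: 37.8
```

```bash
cat > tq.py <<'E'
from h import *
L=[]
for _ in range(4):
    robot.capture("top");o=robot.get_obs();w,x,y,z=o["orientation"]
    L.append([o["ft_torque"][2],np.arctan2(2*(x*y+w*z),1-2*(y*y+z*z)),*o["force"],*o["tcp_pos"],o["joint_efforts"][6],o["gripper_width"]])
L=np.array(L);print("t",o["time"],"Tz",L[:,0].round(3),"yaw",L[-1,1].round(4),"F",L[:,2:5].mean(0).round(2),"p",L[-1,5:8].round(1),L[-1,8:].round(3),"j7",o["joint_positions"][6].round(2))
E
python3 tq.py
```

```text
t 9.65 Tz [-0.146 -0.118 -0.163 -0.14 ] yaw 1.0702 F [-6.1  -1.13  5.57] p [545.9 125.7  90.7] [ 0.097 37.755] j7 -1.27
```

Emit:
arm_command --plan '[[[0, -0.8, -0.3, 0, 0, 0.02, 30], [0, 0, 0, 0, 0, 0.03, 30], [0, 0, 0, 0, 0, 0, 30]]]'

```text
time: 9.95
tcp_pos: [545.8, 125.7, 90.7]
orientation: [0.0, 0.873, 0.487, -0.001]
force: [-4.2, -2.0, 1.1]
gripper_width: 37.8
```

```bash
python3 tq.py
```

```text
t 10.15 Tz [-0.15  -0.111 -0.197 -0.121] yaw 1.0197 F [-4.53 -2.12  1.27] p [545.9 125.7  90.7] [ 0.108 37.669] j7 -1.32
```

Emit:
arm_command --plan '[[[0, 0, 0, 0, 0, 0.02, 30], [0, 0, 0, 0, 0, 0.02, 30], [0, 0, 0, 0, 0, 0, 30]]]'

```text
time: 10.45
tcp_pos: [545.8, 125.7, 90.7]
orientation: [0.0, 0.883, 0.47, -0.001]
force: [-4.1, -3.0, 0.6]
gripper_width: 38.0
```

```bash
python3 tq.py
```

```text
t 10.65 Tz [-0.041 -0.01  -0.025 -0.012] yaw 0.9794 F [-4.5  -2.48  0.64] p [545.9 125.7  90.7] [2.0000e-02 3.7567e+01] j7 -1.35
```

Emit:
arm_command --plan '[[[0, 0, 0, 0, 0, 0.015, 30], [0, 0, 0, 0, 0, 0.015, 30], [0, 0, 0, 0, 0, 0, 30]]]'

```text
time: 10.95
tcp_pos: [545.8, 125.7, 90.7]
orientation: [0.0, 0.889, 0.457, -0.001]
force: [-4.7, -2.9, 0.7]
gripper_width: 37.5
```

```bash
python3 tq.py
```

```text
t 11.15 Tz [0.036 0.053 0.067 0.062] yaw 0.9497 F [-4.46 -3.06  1.18] p [545.9 125.8  90.8] [-0.066 37.741] j7 -1.38
```

Emit:
arm_command --plan '[[[0, 0, 0, 0, 0, 0.015, 30], [0, 0, 0, 0, 0, 0, 30]]]'

```text
time: 11.35
tcp_pos: [545.9, 125.8, 90.8]
orientation: [0.0, 0.893, 0.45, -0.001]
force: [-4.1, -2.8, 0.7]
gripper_width: 37.3
```

```bash
python3 tq.py
```

```text
t 11.55 Tz [0.063 0.029 0.045 0.026] yaw 0.9346 F [-3.67 -2.38  1.34] p [545.8 125.7  90.7] [-0.044 37.802] j7 -1.39
```

Emit:
arm_command --plan '[[[0, 0, 0, 0, 0, 0.01, 30], [0, 0, 0, 0, 0, 0, 30]]]'

```text
time: 11.75
tcp_pos: [545.8, 125.8, 90.7]
orientation: [0.0, 0.895, 0.446, -0.001]
force: [-3.8, -1.7, 1.2]
gripper_width: 38.0
```

```bash
python3 tq.py
```

```text
t 11.95 Tz [0.065 0.044 0.082 0.054] yaw 0.9247 F [-4.34 -2.45  1.49] p [545.8 125.7  90.7] [-0.081 37.642] j7 -1.4
```

Emit:
arm_command --plan '[[[0, 0, 0, 0, 0, 0.01, 30], [0, 0, 0, 0, 0, 0, 30]]]'

```text
time: 12.15
tcp_pos: [545.8, 125.7, 90.7]
orientation: [0.0, 0.897, 0.441, -0.001]
force: [-5.1, -1.9, 0.8]
gripper_width: 37.8
```

```bash
python3 tq.py
```

```text
t 12.35 Tz [0.081 0.029 0.099 0.053] yaw 0.9148 F [-4.26 -3.13  1.24] p [545.8 125.7  90.7] [-0.072 37.712] j7 -1.41
```

Emit:
arm_command --plan '[[[0, 0, 0, 0, 0, 0.01, 30], [0, 0, 0, 0, 0, 0, 30]]]'

```text
time: 12.55
tcp_pos: [545.8, 125.8, 90.7]
orientation: [0.0, 0.899, 0.437, -0.001]
force: [-4.7, -3.1, 2.3]
gripper_width: 37.9
```

```bash
python3 tq.py
```

```text
t 12.75 Tz [0.097 0.134 0.121 0.076] yaw 0.9049 F [-4.21 -2.75  0.91] p [545.8 125.8  90.7] [-0.127 37.484] j7 -1.42
```

Emit:
arm_command --plan '[[[0, 0, 0, 0, 0, 0.01, 30], [0, 0, 0, 0, 0, 0, 30]]]'

```text
time: 12.95
tcp_pos: [545.8, 125.8, 90.7]
orientation: [0.0, 0.902, 0.433, -0.001]
force: [-4.7, -2.6, 0.1]
gripper_width: 37.6
```

```bash
python3 tq.py
```

```text
t 13.15 Tz [0.106 0.197 0.154 0.104] yaw 0.8949 F [-4.54 -2.96  0.74] p [545.8 125.8  90.7] [-0.143 37.704] j7 -1.43
```

Emit:
arm_command --plan '[[[0, 0, 0, 0, 0, 0.01, 30], [0, 0, 0, 0, 0, 0, 30]]]'

```text
time: 13.35
tcp_pos: [545.8, 125.8, 90.7]
orientation: [0.0, 0.904, 0.428, -0.001]
force: [-4.2, -2.8, 0.6]
gripper_width: 37.5
```

```bash
python3 tq.py
```

```text
t 13.55 Tz [0.19  0.191 0.192 0.164] yaw 0.8852 F [-4.78 -2.37  0.81] p [545.8 125.8  90.7] [-0.207 37.414] j7 -1.43
```

Emit:
arm_command --plan '[[[0, 0, 0, 0, 0, 0.01, 30], [0, 0, 0, 0, 0, 0, 30]]]'

```text
time: 13.75
tcp_pos: [545.9, 125.8, 90.7]
orientation: [0.0, 0.906, 0.424, -0.001]
force: [-4.3, -2.4, 0.9]
gripper_width: 37.9
```

```bash
python3 tq.py
```

```text
t 13.95 Tz [0.257 0.246 0.272 0.241] yaw 0.8751 F [-4.19 -2.8   0.36] p [545.9 125.8  90.7] [-0.245 38.104] j7 -1.44
```

Emit:
arm_command --plan '[[[0, 0, 0, 0, 0, 0.007, 30], [0, 0, 0, 0, 0, 0, 30]]]'

```text
time: 14.15
tcp_pos: [545.9, 125.9, 90.7]
orientation: [0.0, 0.907, 0.42, -0.0]
force: [-4.3, -1.9, -0.2]
gripper_width: 37.5
```

```bash
python3 tq.py
```

```text
t 14.35 Tz [0.271 0.233 0.233 0.302] yaw 0.868 F [-4.19 -3.12 -0.2 ] p [545.9 125.9  90.7] [-0.265 37.72 ] j7 -1.45
```

The stop is found, with about 0.26 N m bearing on it. Next I turn back three clicks.

Emit:
arm_command --plan '[[[0, 0, 0, 0, 0, -0.075, 30], [0, 0, 0, 0, 0, -0.075, 30], [0, 0, 0, 0, 0, -0.075, 30], [0, 0, 0, 0, 0, -0.075, 30], [0, 0, 0, 0, 0, -0.075, 30], [0, 0, 0, 0, 0, -0.075, 30], [0, 0, 0, 0, 0, -0.075, 30], [0, 0, 0, 0, 0, -0.075, 30], [0, 0, 0, 0, 0, -0.075, 30], [0, 0, 0, 0, 0, -0.075, 30], [0, 0, 0, 0, 0, -0.075, 30], [0, 0, 0, 0, 0, -0.075, 30], [0, 0, 0, 0, 0, -0.075, 30], [0, 0, 0, 0, 0, -0.075, 30], [0, 0, 0, 0, 0, -0.075, 30], [0, 0, 0, 0, 0, -0.075, 30], [0, 0, 0, 0, 0, -0.075, 30], [0, 0, 0, 0, 0, -0.075, 30], [0, 0, 0, 0, 0, 0, 30], [0, 0, 0, 0, 0, 0, 30]]]'

```text
time: 16.35
tcp_pos: [546.3, 125.9, 90.7]
orientation: [-0.0, 0.447, 0.895, -0.0]
force: [-3.7, -2.4, -2.2]
gripper_width: 37.8
```

```bash
python3 tq.py
```

```text
t 16.55 Tz [0.045 0.022 0.067 0.09 ] yaw 2.2166 F [-3.1  -2.57 -3.16] p [546.3 125.9  90.8] [-0.041 38.109] j7 -0.28
```

Emit:
arm_command --plan '[[[0, 0, 0, 0, 0, -0.02, 30], [0, 0, 0, 0, 0, 0, 42], [0, 0, 0, 0, 0, 0, 55], [0, 0, 0, 0, 0, 0, 70], [0, 0, 0, 0, 0, 0, 85], [0, 0, 0, 0, 0, 0, 91], [0, 0, 0, 0, 0, 0, 91], [0, 0, -10, 0, 0, 0, 91], [0, 0, -20, 0, 0, 0, 91], [0, 0, -25, 0, 0, 0, 91], [0, 0, -30, 0, 0, 0, 91], [0, 0, -25, 0, 0, 0, 91], [0, 0, -10, 0, 0, 0, 91], [0, 0, 0, 0, 0, 0, 91], [0, 0, 0, 0, 0, 0, 91]]]'

```text
time: 18.05
tcp_pos: [546.0, 125.7, 210.7]
orientation: [0.0, 0.437, 0.9, -0.0]
force: [0.1, -1.0, -0.8]
gripper_width: 91.0
```

```bash
python3 st.py
python3 - <<'E'
from h import *
c=robot.calibration("wrist");im=robot.capture("wrist")[:,:,::-1].copy()
# rectify the horizontal plane z=106 around the dial (mount axes, x up, y left), 60 mm square, 10 px/mm
a=-.017;R=np.array([[np.cos(a),-np.sin(a)],[np.sin(a),np.cos(a)]]);ctr=np.array([546.4,125.9])
def rect(c,im,z,r):
    q=[(r,r),(r,-r),(-r,-r),(-r,r)];src=np.float32([proj(c,[*(R@p+ctr),z]) for p in q])
    return cv2.warpPerspective(im,cv2.getPerspectiveTransform(src,np.float32([(0,0),(390,0),(390,390),(0,390)])),(390,390),flags=cv2.INTER_CUBIC)
A=rect(c,im,106,25);B=rect(c,im,64,40)
cv2.imwrite("pics/w2.png",np.hstack([A,B]));cv2.imwrite("pics/w2full.png",im)
E
```

```text
t 18.05 tcp [546.033 125.739 210.661] yaw 2.237 tilt [-0.    -0.001] j [ 0.579  0.646 -1.179  1.802  0.655  1.153 -0.151] F [ 0.08  -0.998 -0.819] T [ 0.017 -0.168  0.04 ] j7e 0.013386810023803264 w 91.02843440550647
to dial: tx,ty -0.34785120392452745 0.7027458996631324 tz to 91: 119.66050743089019
```

View pics/w2.png

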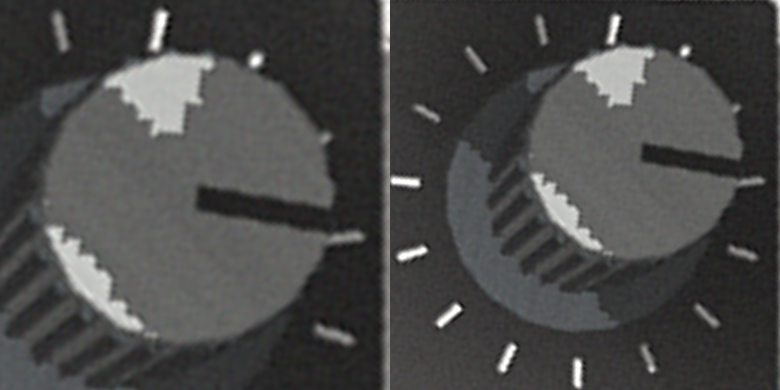

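In the rectified views of the dial top and skirt, the bar runs from (198,198) to (332,220). That is about 1.41 rad, which is the third click for a stop at about 0.11. Half-click errors are excluded by the allowed stop range. Next is the lever: close the fingers and go in front of (-x side of) the ball.

Emit:
arm_command --plan '[[[0, 0, 0, 0, 0, -0.148, 60], [0, 0, 0, 0, 0, -0.148, 40], [0, 0, 0, 0, 0, -0.148, 20], [0, 0, 0, 0, 0, -0.148, 0], [0, 0, 0, 0, 0, -0.148, 0], [0, 0, 0, 0, 0, -0.148, 0], [15.5, -29.3, 0, 0, 0, 0, 0], [15.5, -29.3, 0, 0, 0, 0, 0], [15.5, -29.3, 0, 0, 0, 0, 0], [15.5, -29.3, 0, 0, 0, 0, 0], [15.5, -29.3, 0, 0, 0, 0, 0], [0, 0, 0, 0, 0, 0, 0], [0, 0, 0, 0, 0, 0, 0]]]'

```text
time: 19.4
tcp_pos: [465.9, -19.9, 210.2]
orientation: [-0.001, 0.009, 1.0, 0.0]
force: [0.4, 0.5, 0.1]
gripper_width: 0.7
```

```bash
python3 st.py
python3 - <<'E'
from h import *
c=robot.calibration("wrist");print(proj(c,[506,-19,95]))
cv2.imwrite("pics/w3.png",robot.capture("wrist")[:,:,::-1])
E
```

```text
t 19.4 tcp [465.936 -19.871 210.194] yaw 3.124 tilt [-0.001  0.   ] j [ 1.105  0.686 -1.491  2.017  0.749  1.182  0.851] F [0.412 0.469 0.054] T [ 0.115 -0.208 -0.016] j7e 0.07158755790442228 w 0.6916656533386458
to dial: tx,ty -78.2213604095219 147.2060956575143 tz to 91: 119.19425728525238
[325.81680769 288.17622819]
```

View pics/w3.png

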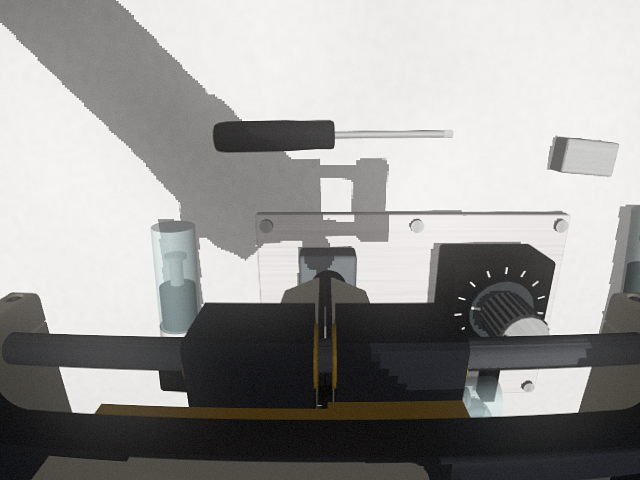

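Emit:
arm_command --plan '[[[0, 0, 0, 0, 0, 0.149, 0], [0, 0, 0, 0, 0, 0.149, 0], [0, 0, 0, 0, 0, 0.149, 0], [0, 0, 0, 0, 0, 0.149, 0], [0, 0, 0, 0, 0, 0.149, 0], [0, 0, 0, 0, 0, 0.149, 0], [0, 0, 0, 0, 0, 0.149, 0], [0, 0, 0, 0, 0, 0.149, 0], [0, 0, 0, 0, 0, 0.149, 0], [0, 0, 0, 0, 0, 0.149, 0], [0, 0, 0, 0, 0, 0.149, 0], [0, 0, 0, 0, 0, 0.149, 0], [0, 0, 0, 0, 0, 0.149, 0], [0, 0, 0, 0, 0, 0.149, 0], [0, 0, 0, 0, 0, 0.149, 0], [0, 0, 0, 0, 0, 0.149, 0], [0, 0, 0, 0, 0, 0.149, 0], [0, 0, 0, 0, 0, 0.149, 0], [0, 0, 0, 0, 0, 0.149, 0], [0, 0, 0, 0, 0, 0.149, 0]]]'

```text
time: 21.45
tcp_pos: [466.9, -16.7, 210.9]
orientation: [-0.0, 0.997, 0.072, 0.0]
force: [0.3, -0.2, 0.3]
gripper_width: 0.4
```

Emit:
arm_command --plan '[[[0, 0, 0, 0, 0, 0.1, 0], [0, 0, 0, 0, 0, 0.06, 0], [0, 0, 0, 0, 0, 0, 0], [0, 0, 0, 0, 0, 0, 0]]]'

```text
time: 21.85
tcp_pos: [466.7, -17.5, 210.9]
orientation: [-0.0, 1.0, -0.005, -0.0]
force: [-0.4, -0.5, -0.4]
gripper_width: 0.3
```

```bash
python3 st.py
```

```text
t 21.85 tcp [466.708 -17.463 210.895] yaw -0.01 tilt [-0.  0.] j [ 0.682  0.275 -0.8    2.024  0.243  0.938 -1.825] F [-0.36  -0.506 -0.417] T [0.031 0.032 0.059] j7e -0.076099110301584 w 0.32718539211591885
to dial: tx,ty 78.71952377660737 -144.12162253562036 tz to 91: 119.89531437843323
```

Emit:
arm_command --plan '[[[0, 1.5, 20, 0, 0, 0, 0], [0, 0, 30, 0, 0, 0, 0], [0, 0, 25, 0, 0, 0, 0], [0, 0, 20, 0, 0, 0, 0], [0, 0, 6, 0, 0, 0, 0], [0, 0, 0, 0, 0, 0, 0], [0, 0, 0, 0, 0, 0, 0]]]'

```text
time: 22.55
tcp_pos: [467.2, -20.1, 110.7]
orientation: [-0.0, 1.0, -0.007, 0.001]
force: [0.0, 0.2, 0.6]
gripper_width: 0.5
```

Emit:
arm_command --plan '[[[5, 0, 0, 0, 0, 0, 0], [5, 0, 0, 0, 0, 0, 0], [5, 0, 0, 0, 0, 0, 0], [5, 0, 0, 0, 0, 0, 0], [5, 0, 0, 0, 0, 0, 0], [5, 0, 0, 0, 0, 0, 0], [5, 0, 0, 0, 0, 0, 0], [5, 0, 0, 0, 0, 0, 0], [5, 0, 0, 0, 0, 0, 0], [5, 0, 0, 0, 0, 0, 0], [5, 0, 0, 0, 0, 0, 0], [5, 0, 0, 0, 0, 0, 0], [5, 0, 0, 0, 0, 0, 0], [5, 0, 0, 0, 0, 0, 0], [0, 0, 0, 0, 0, 0, 0]]]'

```text
time: 24.05
tcp_pos: [537.3, -21.5, 110.0]
orientation: [-0.0, 1.0, -0.007, 0.0]
force: [0.0, 0.4, 0.1]
gripper_width: 0.6
```

```bash
python3 st.py
```

```text
t 24.05 tcp [537.33  -21.529 110.026] yaw -0.014 tilt [0.001 0.   ] j [ 0.519  0.546 -0.667  1.936  0.458  0.813 -1.984] F [0.043 0.357 0.057] T [ 0.046  0.06  -0.001] j7e 0.003782157873502001 w 0.5883305594535448
to dial: tx,ty 7.353064092115842 -147.5493171720643 tz to 91: 19.026042922406347
```

Emit:
arm_command --plan '[[[2, -1, 0, 0, 0, 0, 0], [2, 0, 0, 0, 0, 0, 0], [2, 0, 0, 0, 0, 0, 0], [2, 0, 0, 0, 0, 0, 0], [2, 0, 0, 0, 0, 0, 0], [0, 0, 0, 0, 0, 0, 0]]]'

```text
time: 24.65
tcp_pos: [546.8, -20.7, 110.1]
orientation: [-0.0, 1.0, -0.007, 0.0]
force: [-0.6, 0.2, -0.7]
gripper_width: 0.6
```

```bash
python3 tq.py
python3 - <<'E'
from h import *
A=robot.capture("scene")[:,:,::-1][195:325,180:410];B=robot.capture("top")[:,:,::-1][165:295,230:420]
cv2.imwrite("pics/s2.png",np.hstack([cv2.resize(A,(398*1,225)),cv2.resize(B,(329,225))]))
cv2.imwrite("pics/s2.png",cv2.resize(A,None,fx=3.4,fy=3.4,interpolation=cv2.INTER_CUBIC))
E
```

```text
t 24.85 Tz [-0.039  0.043 -0.013  0.022] yaw -0.0141 F [ 0.06  0.04 -0.7 ] p [546.8 -20.6 110.2] [-0.001  0.555] j7 -1.99
```

View pics/s2.png

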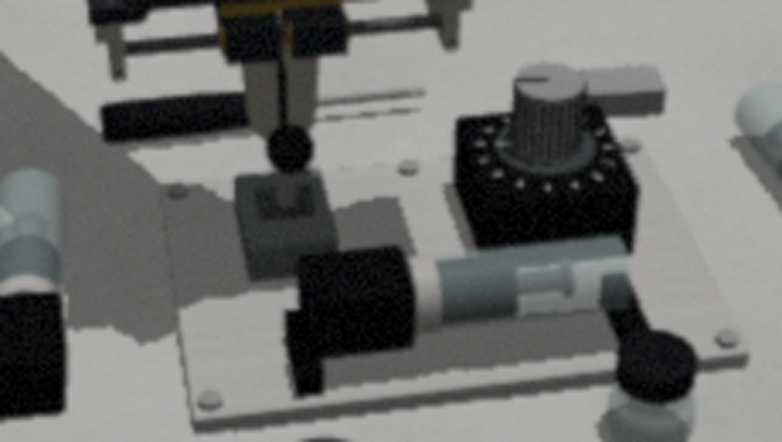

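The ball is ahead of the fingertips at (290,148) in the crop, leaning over to +x. The dial pointer is unchanged. I'll push on until it meets the end.

Emit:
arm_command --plan '[[[1.5, 0, 0, 0, 0, 0, 0], [1.5, 0, 0, 0, 0, 0, 0], [1, 0, 0, 0, 0, 0, 0], [0, 0, 0, 0, 0, 0, 0]]]'

```text
time: 25.35
tcp_pos: [549.0, -20.7, 109.7]
orientation: [0.0, 1.0, -0.007, -0.002]
force: [-6.1, 0.0, 3.5]
gripper_width: 0.7
```

```bash
python3 tq.py
```

```text
t 25.55 Tz [-0.029  0.041  0.056  0.024] yaw -0.014 F [-5.4   0.3   3.23] p [549.  -20.7 109.7] [-0.02   0.334] j7 -1.98
```

Emit:
arm_command --plan '[[[1, 0, 0, 0, 0, 0, 0], [1, 0, 0, 0, 0, 0, 0], [0, 0, 0, 0, 0, 0, 0]]]'

```text
time: 25.85
tcp_pos: [549.3, -20.6, 109.4]
orientation: [0.0, 1.0, -0.007, -0.003]
force: [-9.6, 1.0, 6.1]
gripper_width: 0.2
```

```bash
python3 tq.py
```

```text
t 26.05 Tz [ 0.06  -0.009  0.047 -0.002] yaw -0.0137 F [-9.24 -0.06  6.11] p [549.3 -20.6 109.4] [-0.037  0.382] j7 -1.98
```

The lever is hard against its end at TCP x 549 (550 expected), with about 9 N. I'll back off.

Emit:
arm_command --plan '[[[-5, 0, 0, 0, 0, 0, 0], [-10, 0, 0, 0, 0, 0, 0], [-20, 0, 0, 0, 0, 0, 0], [-25, 0, 0, 0, 0, 0, 0], [-15, 0, -10, 0, 0, 0, 0], [0, 0, -30, 0, 0, 0, 0], [0, 0, -40, 0, 0, 0, 0], [0, 0, -40, 0, 0, 0, 0], [0, 0, -20, 0, 0, 0, 0], [0, 35, 0, 0, 0, 0, 0], [0, 45, 0, 0, 0, 0, 0], [0, 45, 0, 0, 0, 0, 0], [0, 45, 0, 0, 0, 0, 0], [0, 45, 0, 0, 0, 0, 0], [0, 30, 0, 0, 0, 0, 0], [0, 0, 0, 0, 0, 0, 0], [0, 0, 0, 0, 0, 0, 0]]]'

```text
time: 27.75
tcp_pos: [473.8, -265.1, 249.9]
orientation: [-0.0, 1.0, -0.008, 0.0]
force: [0.5, 1.1, -0.2]
gripper_width: 0.3
```

```bash
python3 st.py
python3 - <<'E'
from h import *
c=robot.calibration("top");a=-.017;R=np.array([[np.cos(a),-np.sin(a)],[np.sin(a),np.cos(a)]]);t=np.array([545.46,60.76])
p=R@[-5+70*np.sin(.5),-80]+t
u=proj(c,[*p,95.4]);print("ball pred in crop",(u-[230,155])*4)
cv2.imwrite("pics/topf.png",robot.capture("top")[:,:,::-1])
im=cv2.imread("pics/topf.png")[155:295,230:420]
cv2.imwrite("pics/topfc.png",cv2.resize(im,None,fx=4,fy=4,interpolation=cv2.INTER_CUBIC))
a,b=[cv2.GaussianBlur(cv2.imread(f"pics/{n}.png",0),(5,5),0)for n in("top0","topf")]
m=((cv2.absdiff(a,b)>40)*255).astype(np.uint8)
print(cv2.connectedComponentsWithStats(m)[2][1:20])
E
```

```text
t 27.75 tcp [ 473.805 -265.08   249.915] yaw -0.016 tilt [0.001 0.   ] j [ 1.019  0.348 -0.683  1.814  0.248  1.066 -1.343] F [ 0.55  1.06 -0.17] T [ 0.063 -0.009 -0.025] j7e 0.04135012160986662 w 0.3131252401574329
to dial: tx,ty 66.7189911072618 -392.10003520908936 tz to 91: 158.91490423717866
ball pred in crop [565.12752031 260.89847855]
[[  476   208   164   272 18236]
 [  364   213    15    15   186]
 [  364   254    13    10   104]
 [  366   265    14     7    79]
 [  595   439    45    41   973]]
```

View pics/topfc.png

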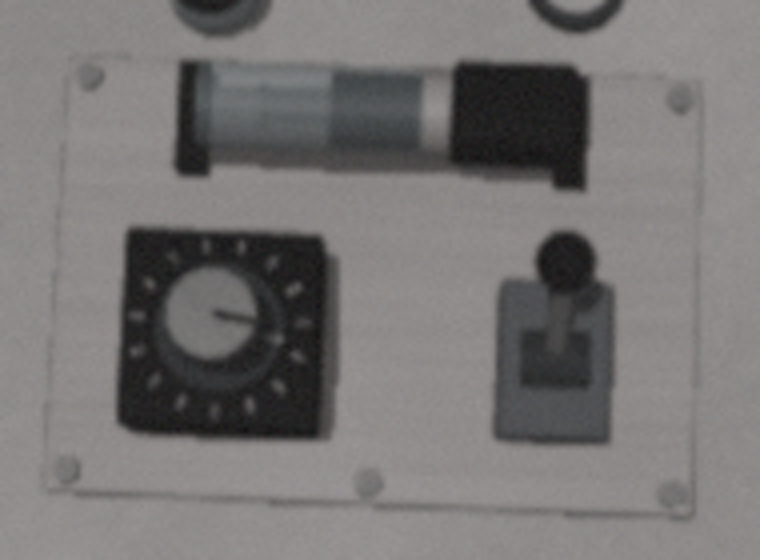

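The ball is at (566,261), against a predicted locked position of (565,261). The dial pointer is still at the third click, from (215,313) to (255,321). Only the lever and the arm's own shadow changed strongly from the first picture.

```bash
python3 -c "
from plant import robot
print(robot.job_done())"
```

```text
the job is handed in; nothing more can be done
None
```

The dial is set three clicks back from its stop and the lever is locked. I handed the job in at about 28 s of robot time, with the arm clear of everything.

- **Dial:** I turned it clockwise until it met the stop and pressed it there at about 0.26 N m, inside the 0.2–0.35 range. I then turned it back three clicks and let it go. From close up, the pointer read about 1.41 rad. Third click then puts the stop at about 0.11, at the upper edge of the stated range. The second or fourth click would put it well outside that range. The start angle, about 2.25, also matches the fifth click from that stop. The last overhead picture shows the pointer unchanged.
- **Lever:** I pushed the ball over until it met its end with about 9 N sideways. In the last overhead picture the ball is within 1 pixel of where the locked position should appear.
- **Surroundings:** Comparing the first and last overhead pictures shows strong changes only at the lever and in regions I put down to the arm and its shadow. The arm region in the lower right is hidden in that comparison. I did not measure each loose object separately.

No check failed. The dial pressed sideways on the gripper with up to about 6 N while turning, because the grip was slightly off centre.

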